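Lay the sensor post down in its cradle

ROBOT

A 6-joint arm with a two-finger parallel gripper is mounted at the origin on a cart in front of the work surface, level with it; the furniture and walls round the work are solid. World frame = base frame: x ahead of the robot, y to its left, z up, the work surface at z = 0. Lengths are in mm, angles in rad, forces in N, time in s.
With the tool pointing down it reaches from about 350 to 775 mm from the base axis. Payload 7.3 kg.
Tool frame: the origin (TCP) lies midway between the tips of the shut fingers; the grasp point (between the pads) lies 19 mm behind it; x points along the fingers, z is the direction in which the jaws open and shut, and the axes are right-handed (so a half turn about x gives the same grasp; the last joint's range is limited). The gripper opens to 92 mm and grips with 3 to 60 N. Pads are 19 mm wide; open, the fingers measure 130 mm over their backs; the gripper's body (75 mm by 190 mm) begins 47 mm behind the grasp point.
Start: joints at [1.058, 0.342, 1.524, -0, 1.275, -0.146], TCP at [188.268, 490.102, 226.741] pointing down, gripper open.
Joint ranges: [-2.53, 2.53], [-0.77, 2.02], [0.04, 2.7], [-1, 4.14], [0.28, 2.66], [-3.11, 3.11]. Speed limits (rad/s): [2.57, 2.57, 3.14, 3.14, 3.14, 3.14].

INTERFACE

Orientations are given as [roll, pitch, yaw] about the fixed x, y, z axes, in that order (R = Rz(yaw) Ry(pitch) Rx(roll)).
In Python, from plant import monitor, optics, close_job gives the robot as it stands.
- The arm moves only by the tool send_rows, never from a script. Its argument "commands" is a list that holds one entry, the list of rows, each a list of 5 numbers: the shift along the tool's x, y, z in m, then the turn about the tool's x in degrees, then the finger opening in m, from 0 to 0.0918. A call has 1 to 10 rows; each row shifts and turns the pose as measured when the row begins, along the tool's axes as they then stand; what a row does not reach is not made up. A row lasts 1/12 s, in which the tool goes at most 41.7 mm and 7.16 degrees, less where a joint would pass 70% of its speed; a pose out of reach is approached as far as the arm can. A call with a gripper value outside its range is refused whole. The fingers move at their own pace and stop on an object; the grip force is fixed at half the most. Time passes only in rows, so rows that do not move let the fingers close. It gives the time, the measured TCP pose, the force and the opening at its end, in the units of the state.
- monitor.get_obs(): the state, without advancing time (a new reading comes with each control period).
- optics.capture(name): name is "scene" or "top"; returns a dict with "color" (480x640x3 uint8, blue, green, red), "camera_matrix" (3x3 intrinsics, pixels), "k1" (the pictures are not rectified: a ray, as slopes to the right and down, at radius r is drawn at 1 + k1 r^2 times it, then the intrinsics apply), "camera_from_world" (4x4, takes a point from world to camera coordinates). Camera axes: x right, y down, z forward; pixel columns grow to the right and rows downward; lengths in mm; the calibration is good to about 2 mm. A picture is of the moment at which its call begins. There is no depth.
- close_job(): hands the job in, once; it reports no verdict.
The state is a dict: "time": time; "joint_positions": joint angles; "dq": joint speeds; "tau": joint torques, N m; "tool_pos": TCP position; "tcp_rot": TCP orientation; "contact_force": force on the tool from outside, world axes, zero at the start; "moment": the same for the moment, N m; "grip_width": finger opening in mm.
Only numpy, scipy, OpenCV 4.12 (cv2) and the standard library are available. Lean on these libraries where they do the work, as an engineer would, in place of code of your own. Each camera call takes 0.05 s, during which the arm holds its last target.

TASK

Put the sensor post away: with a fingertip push its upright rod over, slowly, so that it tips about the edge of its own foot and comes down gently on its side with the rod in the notch of the cradle's rest. Then push the foot along until the domed end of the rod is right up against the cradle's end stop. Only push it: never pinch, lift or carry the post, and leave the other things on the bench where they are.

Things in the scene. Friction and masses are not known exactly. Their poses are not given: they have to be found in the camera images.
- cradle: Fixed aluminium cradle. Origin: on the bench (z = 0) under the spot where the post's foot first stands (within 5 mm). x points along the cradle to the end stop, the way the post is tipped; y across, z up. Base plate 270 x 90 mm, 6 mm thick, x from -52 to +218 mm: the foot stands and slides on its top, z = 6 mm. Notched rest and end stop stand on it on the line y = 0.
- notch (a point): Middle of the floor of the notch in the rest, at x = 125, y = 0, z = 47 mm of the cradle. The rest is 14 mm thick along x; the notch floor is flat and 26 mm wide, its flanks flare outwards at 60 degrees to a mouth about 60 mm wide at z = 78 mm. The rod of the lying post rests on this floor, its centre line 8 mm above it.
- stop_face (a point): Middle of the end stop's rubber face, at x = 188, y = 0, z = 66 mm of the cradle; the face looks along the cradle's -x. The stop is 56 mm wide and reaches up to z = 94 mm. When the post has just been tipped, the rod's end lies some 10 to 25 mm short of this face.
- sensor_post: Loose upright post, about 0.5 kg (varies), 140 mm tall: dark steel foot 70 (x) x 50 (y) x 20 mm high, round steel rod of 16 mm diameter rising from its middle to a domed end; collar 26 mm in diameter, 10 mm high at the rod's root. Origin: centre of the foot's underside; z up the rod, x the way it tips (within 0.06 rad of the cradle's x). Pivots on the foot's lower edge, 35 mm ahead.
- post_end (a point): Apex of the rod's domed end, 140 mm from the foot's underside. The heavy foot keeps the post stable up to about 65 degrees of tilt (let go earlier, it falls back upright); beyond that it drops into the notch by itself. Pushed on the rod's upper half it tips without sliding; at 0.1 m/s or less it lands gently. It then lies tilted about 80 degrees, the rod rising slightly to the stop.
- foot_center (a point): Centre of the foot block, 10 mm above its underside. When the post lies, the underside stands nearly upright facing the cradle's -x, from the plate to about 75 mm above the bench, leaning back so that an upright finger meets its upper edge first. Pushed there at the middle of its width, the lying post slides straight along the cradle with 5 to 15 N.
- oil_bottle: Yellow dropper bottle, 38 mm diameter, 104 mm tall, standing beside the cradle on its -y side; origin at the middle of its underside. Leave alone.
- trial_block: Aluminium block with three brass pins, 32 x 56 x 27 mm, beside the cradle on its +y side; origin at the middle of its underside. Leave alone.
- eraser: Green and white eraser, 21 x 42 x 13 mm, beside the cradle on its -y side near the post; origin at the middle of its underside. Leave alone.
- screw_jar: Clear jar of screws with a grey cap, 49 mm diameter, 58 mm tall, between cradle and robot; origin at the middle of its underside. Leave alone.
Mind the look-alikes: they are no part of the job. There is more than one size of the sensor_post; the one meant has the size given above.

How it is judged (in metres and radians):
On the way:
1. the post lies on its side with its rod in the notch (angle between sensor_post's own z axis and vertical between 1.27 and 1.5 rad and y of post_end in the frame of cradle between -0.012 and 0.012 m and y of foot_center in the frame of cradle between -0.018 and 0.018 m and x of post_end in the frame of cradle between 0.14 and 0.195 m and linear speed of sensor_post below 0.02 m/s and angular speed of sensor_post below 0.15 rad/s), for 0.2 s.
At the end, for the whole second after the job is handed in: The post lies on its side (tilted 73 to 86 degrees) with its rod in the notch: the rod's end within 12 mm and the foot's centre within 18 mm of the cradle's middle line; the rod's end is within 4 mm of the end stop's face; the post is at rest (all of step 1 and x of post_end in the frame of stop_face above -0.004 m); the robot touches nothing.
It fails at once if the post is thrown over or drops hard (turns faster than 4.5 rad/s) (angular speed of sensor_post above 4.5 rad/s).
It fails at once if the post is lifted while upright (angle between sensor_post's own z axis and vertical below 0.3 rad and height (world z) of foot_center above 0.034 m).
It fails at once if the post is lifted off the cradle (height (world z) of foot_center above 0.062 m).
It fails at once if the post is dragged off to the side or backwards (y of foot_center in the frame of cradle above 0.04 m or y of foot_center in the frame of cradle below -0.04 m or x of foot_center in the frame of cradle below -0.04 m).
It fails at once if the bottle, block, eraser or jar is moved by more than 20 mm or tipped (distance of any of oil_bottle, trial_block, eraser, screw_jar from where it was at the start of the episode above 0.02 m or angle between any of oil_bottle, trial_block, eraser, screw_jar's own z axis and vertical above 0.4 rad).
It also fails if it takes over 50 s, if anything falls off the work surface, if the arm or the gripper's body presses on something with over 40 N, if the wrist force passes 120 N, or if a joint passes its speed limit or range.

## Working session

There is one attempt and no reset: what is moved stays moved. The work goes in short steps, Python scripts to look and compute and a tool call to move; the robot and the scene stay as the last step left them, time stands still between calls to the robot, and variables do not carry over. Pictures are saved under pics/ and viewed, and the job is handed in when it is done.

Besides the shell and the picture viewer there is one more tool, called after "Call:" as name([rows], argument=value, ...), one row to a line, values as JSON. send_rows: Moves the arm, as the interface text tells. Its arguments: {"type":"object","properties":{"commands":{"type":"array","items":{"type":"array","items":{"type":"array","items":{"type":"number"}}}}},"required":["commands"]}

```bash
mkdir -p pics; ls
python3 - <<'E'
from plant import monitor, optics
import cv2
print(monitor.get_obs())
for n in ("scene","top"):
    c=optics.capture(n); cv2.imwrite(f"pics/{n}0.png",c["color"]); print(n,c["camera_matrix"],c["k1"],c["camera_from_world"])
E
```

```text
pics
{'time': 0.0, 'joint_positions': array([ 1.05799507e+00,  3.42759491e-01,  1.52506643e+00,  5.88028560e-07,
        1.27538193e+00, -1.45983676e-01]), 'dq': array([-5.01355147e-04, -2.48348716e-04, -8.33295633e-04,  3.22719790e-04,
        1.01986996e-03,  3.17124415e-06]), 'tau': array([-2.69729033e-03, -4.31249321e+01, -2.44215631e+01,  7.14535592e-02,
        5.60801430e-02, -9.43563828e-05]), 'tool_pos': array([188.04957847, 489.71007842, 226.00863666]), 'tcp_rot': array([ 2.99526086,  1.56918114, -2.08394587]), 'contact_force': array([-0.3136439 , -1.07614851,  0.69279306]), 'moment': array([-0.00822634, -0.01745466,  0.00559137]), 'grip_width': 91.66554239828861}
scene [[525.69732995   0.         320.86489909]
 [  0.         525.69732995 238.49637222]
 [  0.           0.           1.        ]] -0.14326341524595407 [[-8.00685650e-01 -5.98924005e-01 -1.38753913e-02  3.30288694e+02]
 [-4.45375030e-01  6.10581186e-01 -6.54852424e-01  4.19678897e+02]
 [ 4.00678890e-01 -5.18151186e-01 -7.55629390e-01  7.26743165e+02]
 [ 0.00000000e+00  0.00000000e+00  0.00000000e+00  1.00000000e+00]]
top [[550.81646365   0.         318.94096709]
 [  0.         550.81646365 236.9287968 ]
 [  0.           0.           1.        ]] -0.04116001524536898 [[ 2.23488992e-02 -9.99305542e-01 -2.98154308e-02 -1.62973176e+02]
 [-9.87840435e-01 -1.74832513e-02 -1.54484986e-01  5.25082970e+02]
 [ 1.53856432e-01  3.29054575e-02 -9.87545153e-01  8.69972124e+02]
 [ 0.00000000e+00  0.00000000e+00  0.00000000e+00  1.00000000e+00]]
```

View pics/scene0.png

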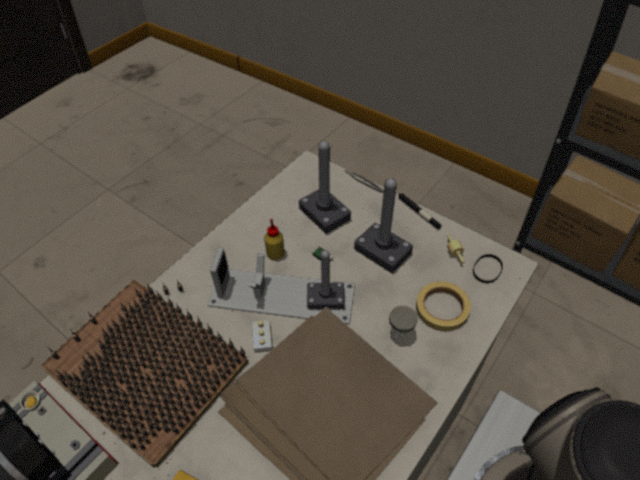

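View pics/top0.png

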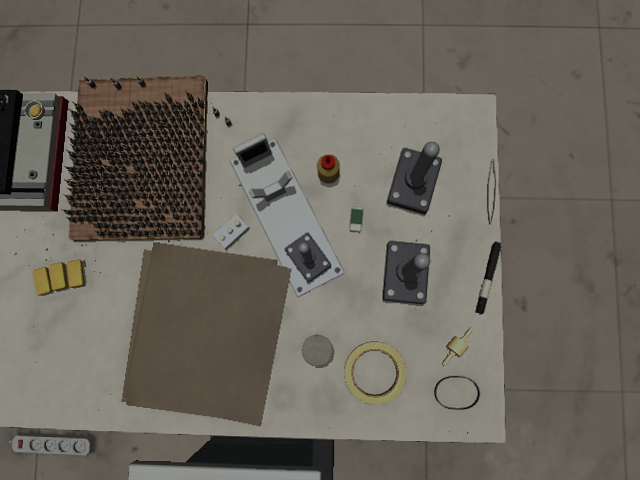

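Post candidates in the top view: a small one standing on the cradle at (306,255), and two larger ones at (415,180) and (408,270), off the cradle. I choose (306,255) and will check it in a close crop.

```bash
cat > h.py <<'E'
import numpy as np, cv2
def px(c,P):
    P=np.atleast_2d(np.array(P,float)); T=c["camera_from_world"]
    q=P@T[:3,:3].T+T[:3,3]; s=q[:,:2]/q[:,2:]; r2=(s**2).sum(1,keepdims=True)
    s=s*(1+c["k1"]*r2); K=c["camera_matrix"]
    return s*[K[0,0],K[1,1]]+[K[0,2],K[1,2]]
def ray(c,uv):
    uv=np.array(uv,float).reshape(-1,1,2)
    s=cv2.undistortPoints(uv,c["camera_matrix"],np.array([c["k1"],0,0,0.]))[:,0]
    T=c["camera_from_world"];R=T[:3,:3]
    d=np.c_[s,np.ones(len(s))]@R; o=-R.T@T[:3,3]
    return o,d
def onz(c,uv,z):
    o,d=ray(c,uv); z=np.asarray(z,float)
    return o+d*((z-o[2])/d[:,2])[:,None]
def tri(c1,u1,c2,u2):
    o1,d1=ray(c1,u1);o2,d2=ray(c2,u2);d1=d1[0];d2=d2[0]
    A=np.c_[d1,-d2];t=np.linalg.lstsq(A,o2-o1,rcond=None)[0]
    a=o1+t[0]*d1;b=o2+t[1]*d2
    return (a+b)/2,np.linalg.norm(a-b)
E
python3 - <<'E'
from plant import optics
import cv2,numpy as np
c=optics.capture("top")["color"][120:305,200:370]
cv2.imwrite("pics/ct.png",cv2.resize(c,None,fx=3.2,fy=3.2,interpolation=cv2.INTER_CUBIC)[:600])
c=optics.capture("scene")["color"][190:370,190:440]
cv2.imwrite("pics/cs.png",cv2.resize(c,None,fx=3.2,fy=3.2,interpolation=cv2.INTER_CUBIC)[:600])
c=optics.capture("top")["color"]
for p in [(250,200),(280,215),(300,210),(220,180),(330,275),(320,240),(350,270)]: print(p,c[p[1],p[0]],cv2.cvtColor(c,cv2.COLOR_BGR2LAB)[p[1],p[0]])
E
```

```text
(250, 200) [137 137 133] [145 127 128]
(280, 215) [148 150 144] [157 126 128]
(300, 210) [149 151 146] [158 126 128]
(220, 180) [131 141 144] [150 127 134]
(330, 275) [155 150 145] [158 127 125]
(320, 240) [151 149 145] [157 127 126]
(350, 270) [129 139 142] [148 127 134]
```

View pics/ct.png

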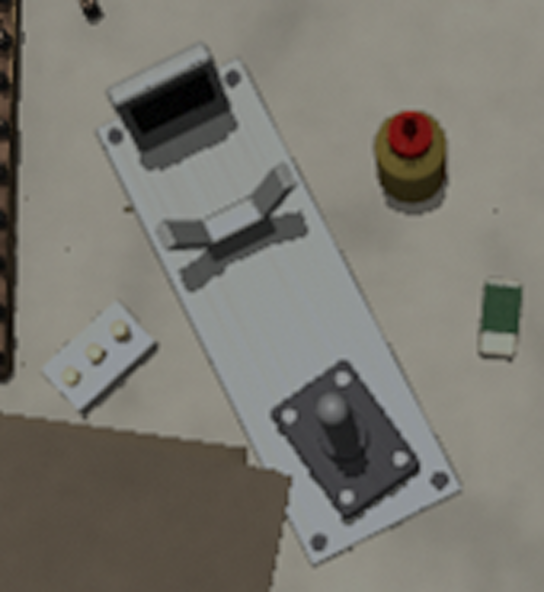

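View pics/cs.png

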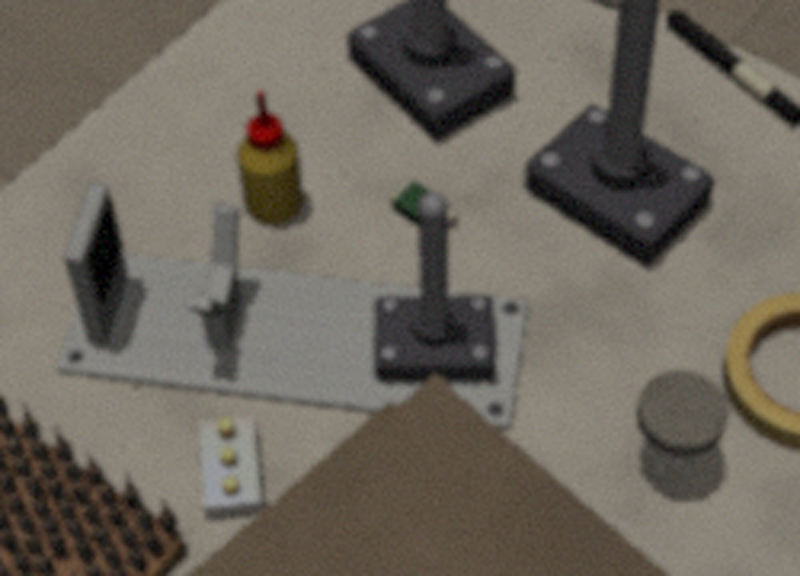

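Run:
```python
from plant import optics
from h import *
t=optics.capture("top"); s=optics.capture("scene")
ct=lambda a:[200+a[0]/3.2,120+a[1]/3.2]; cs=lambda a:[190+a[0]/3.2,190+a[1]/3.2]
# plate corners refined with bright mask edge lines: use fit of mask
C=onz(t,[ct(p) for p in [(316,565),(462,490),(241,59),(97,130)]],6)
print(C.round(1)); print([np.linalg.norm(C[i]-C[(i+1)%4]).round(1) for i in range(4)])
S=onz(s,[cs(p) for p in [(526,301),(506,425),(61,371)]],[6,0,0]); print("scene",S.round(1))
# model corners
M=np.array([[-52,45],[-52,-45],[218,-45],[218,45]])
for k in range(2):
    a=C[:,:2]-C[:,:2].mean(0); b=M-M.mean(0)
    th=np.arctan2((b[:,0]*a[:,1]-b[:,1]*a[:,0]).sum(),(a*b).sum())
R=np.array([[np.cos(th),-np.sin(th)],[np.sin(th),np.cos(th)]])
o=C[:,:2].mean(0)-R@M.mean(0); print("origin",o,"yaw",th, "res",(M@R.T+o-C[:,:2]).round(1))
np.save("cr.npy",np.r_[o,th])
w2c=lambda p:np.r_[(R.T@(p[:2]-o)),p[2]].round(1)
print("rod top",w2c(onz(t,[ct((333,403))],146-4)[0]), [ (w2c(x[0]),x[1]) for x in [tri(t,ct((333,403)),s,cs((432,204)))]])
F=onz(t,[ct(p) for p in [(347,512),(420,458),(346,360),(272,413)]],26)
print("foot",[w2c(p) for p in F], w2c(F.mean(0)))
p,e=tri(t,[290.6,269.4],s,[326,309]); print("card",p,w2c(p),e)
p,e=tri(t,ct((410,120)),s,cs((263,128))); print("bottle",w2c(p),e)
print("jar",w2c(tri(t,[318,350],s,cs((683,408)))[0])) 
print("eraser",w2c(onz(t,[ct((500,318))],13)[0]), "block",w2c(onz(t,[ct((96,350))],27)[0]))
for c,n in((t,'t'),(s,'s')):
    P=[[*(R@[x,0]+o),z] for x,z in[(0,6),(125,47),(188,94),(0,146)]]; print(n,px(c,P).round(0).tolist())
```

```text
[[ 431.1 -119.6    6. ]
 [ 472.2 -195.7    6. ]
 [ 707.8  -70.4    6. ]
 [ 666.3    7.6    6. ]]
[np.float64(86.4), np.float64(266.9), np.float64(88.3), np.float64(267.4)]
scene [[ 474.6 -190.9    6. ]
 [ 436.4 -115.5    0. ]
 [ 669.6   10.8    0. ]]
origin [ 496.21609904 -133.75541434] yaw 0.4922896651078971 res [[-2.   0.9]
 [-0.5 -2.3]
 [ 1.8  0. ]
 [ 0.8  1.3]]
rod top [  1.6  -1.7 142. ] [(array([  3.5,  -1.8, 136.1]), np.float64(1.9942044952348341))]
foot [array([-35.,  16.,  26.]), array([-27.2, -30.4,  26. ]), array([ 36.3, -19.4,  26. ]), array([28.9, 27.6, 26. ])] [ 0.7 -1.6 26. ]
card [ 476.81720345 -105.02668137   21.83542049] [-3.5 34.5 21.8] 3.5754137521908214
bottle [ 124.7 -103.2   66.6] 1.4088295522670278
jar [-141.7   52.    50.6]
eraser [  21.2 -102.9   13. ] block [101.1  95.3  27. ]
t [[308.0, 258.0], [273.0, 189.0], [252.0, 148.0], [303.0, 247.0]]
s [[328.0, 298.0], [261.0, 278.0], [224.0, 258.0], [327.0, 251.0]]
```

The close crop confirms it: the small post on the plate, tipping toward the notch and the stop. I now measure its yaw more carefully, because the foot looked turned relative to the plate.

Run:
```python
from plant import optics, monitor
from h import *
from scipy.spatial.transform import Rotation as Ro
for n,(x0,x1,y0,y1),z in (("top",(280,335,225,287),26),("scene",(300,350,275,315),26)):
    c=optics.capture(n); im=c["color"]
    cv2.imwrite(f"pics/f{n}.png",cv2.resize(im[y0:y1,x0:x1],None,fx=9,fy=9,interpolation=cv2.INTER_CUBIC))
t=optics.capture("top"); im=t["color"]
lab=cv2.cvtColor(im,cv2.COLOR_BGR2LAB)
# plate mask: bluish in b channel, blurred
b=cv2.GaussianBlur(lab,(0,0),1.0)[:,:,2]
m=((b<131)).astype(np.uint8); m[:, :215]=0; m[:,360:]=0; m[:125]=0; m[305:]=0
n,l,st,_=cv2.connectedComponentsWithStats(m); k=1+st[1:,4].argmax(); m=(l==k).astype(np.uint8)*255
cv2.imwrite("pics/m.png",cv2.resize(m[110:310,200:370],None,fx=3,fy=3))
o=monitor.get_obs(); print(Ro.from_euler('xyz',o["tcp_rot"]).as_matrix().round(3))
```

```text
[[-0.    -0.933  0.359]
 [-0.     0.359  0.933]
 [-1.     0.    -0.   ]]
```

View pics/ftop.png

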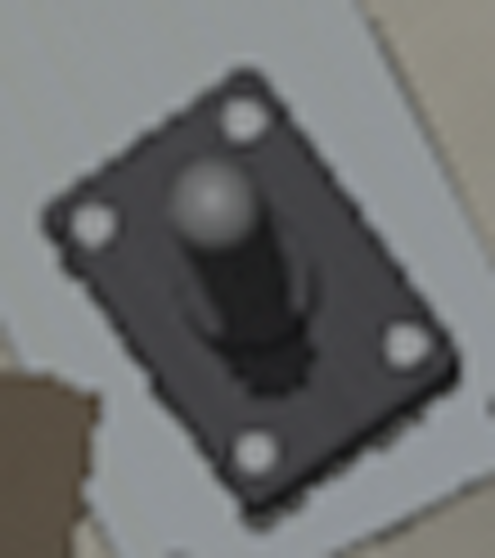

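View pics/fscene.png

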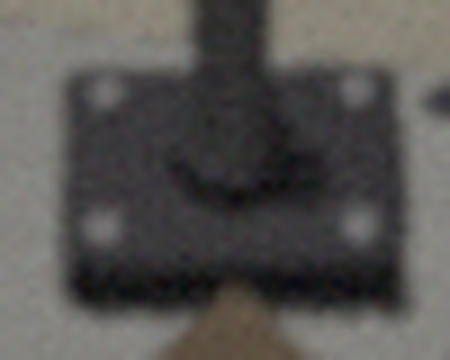

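View pics/m.png

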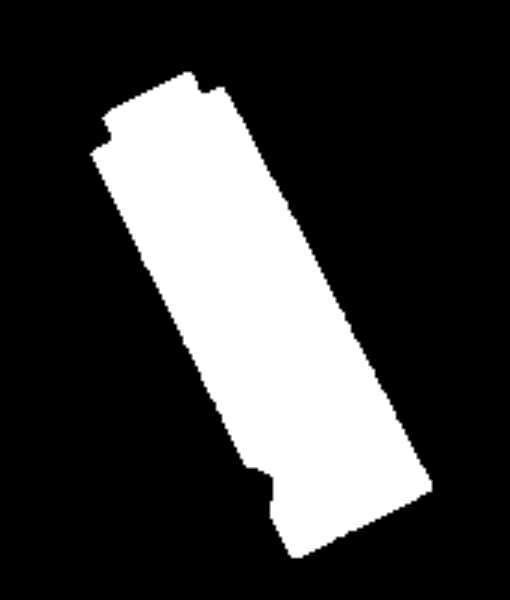

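Run:
```python
from plant import optics
from h import *
t=optics.capture("top"); s=optics.capture("scene")
o=np.load("cr.npy");th=o[2];R=np.array([[np.cos(th),-np.sin(th)],[np.sin(th),np.cos(th)]])
w=lambda P:np.c_[(P[:,:2]-o[:2])@R,P[:,2]]
T=np.array([(243,119),(93,223),(256,453),(406,343)])/9+[280,225]
S=np.array([(107,91),(100,227),(360,225),(357,91)])/9+[300,275]
for c,U in((t,T),(s,S)):
    P=onz(c,U,26.); q=w(P); d=(q[0]-q[3])+(q[1]-q[2]); e=(q[1]-q[0])+(q[2]-q[3])
    print(q.round(1).tolist(),q.mean(0),"yaw",np.arctan2(d[1],d[0]),np.arctan2(-e[0],e[1]))
# plate long edges in scene: far edge & near edge
P=onz(s,np.array([(190+61/3.2,190+371/3.2),(190+380/3.2,190+409/3.2)]),0.); d=w(P); print(d, np.arctan2(*(d[0]-d[1])[1::-1]))
# plate screws
P=w(onz(s,np.array([(190+512/3.2,190+308/3.2),(190+497/3.2,190+409/3.2),(190+76/3.2,190+356/3.2)]),6.)); print(P)
P=w(onz(t,np.array([(200+441/3.2,120+481/3.2),(200+320/3.2,120+542/3.2),(200+115/3.2,120+136/3.2),(200+233/3.2,120+77/3.2)]),6.)); print(P)
# right long edge in top mask
P=w(onz(t,np.array([(200+432/3,110+488/3),(200+225/3,110+90/3)]),6.)); print(P)
```

```text
[[28.5, -13.4, 26.0], [23.8, 20.2, 26.0], [-28.1, 12.5, 26.0], [-22.6, -21.3, 26.0]] [ 0.38501986 -0.5167742  26.        ] yaw 0.151082218002742 0.1509244017126464
[[31.8, -12.2, 26.0], [27.7, 21.8, 26.0], [-24.8, 13.9, 26.0], [-19.9, -19.4, 26.0]] [ 3.69654459  1.038584   26.        ] yaw 0.144562262417464 0.13212578802034103
[[221.12663557  45.48645972   0.        ]
 [ 29.28729457  43.86326146   0.        ]] 0.008461035745441228
[[-38.33522125 -33.85335229   6.        ]
 [-38.00907858  38.17194687   6.        ]
 [213.00116093  37.53012648   6.        ]]
[[-41.18188773 -35.54094085   6.        ]
 [-40.83780726  35.92628939   6.        ]
 [209.01256616  36.81244488   6.        ]
 [209.19378918 -35.68510278   6.        ]]
[[-49.48931826 -43.01851242   6.        ]
 [214.10932924 -42.40695347   6.        ]]
```

The foot centre sits at about (0,0) in the cradle frame, but its yaw is about 0.15 rad in both views, more than the stated 0.06. I will push with the fingers fixed 12 mm apart, straddling the back of the 16 mm rod. That cannot pinch it, and it steers the rod along the cradle's middle line. First I move clear, at height.

Call:
send_rows([
  [[0,-0.035,-0.018,0,0.012],[0,-0.035,-0.018,0,0.012],[0,-0.035,-0.018,0,0.012],[0,-0.035,-0.018,0,0.012],[0,-0.035,-0.018,0,0.012],[0,-0.035,-0.018,0,0.012],[0,-0.035,-0.018,0,0.012],[0,-0.035,-0.018,0,0.012],[0,-0.035,-0.018,0,0.012],[0,-0.035,-0.018,0,0.012]],
])

```text
time: 1.43
tool_pos: [457.1, 191.2, 226.9]
tcp_rot: [-0.075, 1.565, 1.144]
contact_force: [1.0, 0.7, 0.8]
grip_width: 29.8
```

Call:
send_rows([
  [[0,0,0,-7,0.012],[0,0,0,-7,0.012],[0,0,0,-7,0.012],[0,0,0,-7,0.012],[0,0,0,-7,0.012],[0,0,0,-7,0.012],[0,0,0,-7,0.012],[0,0,0,0,0.012]],
])

```text
time: 2.1
tool_pos: [464.3, 181.6, 226.6]
tcp_rot: [-1.546, 1.565, 0.546]
contact_force: [0.3, 0.4, 0.3]
grip_width: 12.1
```

```bash
cat > go.py <<'E'
import numpy as np,sys
from plant import monitor
from scipy.spatial.transform import Rotation as Ro
O=np.array([497.3,-132.2]);th=.4923
C=np.array([[np.cos(th),-np.sin(th)],[np.sin(th),np.cos(th)]])
def rep(target=None,taz=th+np.pi/2):
    o=monitor.get_obs();M=Ro.from_euler('xyz',o["tcp_rot"]).as_matrix()
    p=o["tool_pos"]; c=np.r_[C.T@(p[:2]-O),p[2]]
    az=np.arctan2(M[1,2],M[0,2]); print("t",round(o["time"],2),"cradle",c.round(1),"downness",M[:,0].round(3),"turn deg",round(-np.degrees((taz-az+np.pi)%(2*np.pi)-np.pi),2),"F",o["contact_force"].round(1),"g",round(o["grip_width"],1),"q",o["joint_positions"].round(2))
    if target is not None:
        w=np.r_[O+C@np.array(target[:2],float),target[2]]; print("tool delta",(M.T@(w-p)).round(1))
if __name__=="__main__": rep([float(v) for v in sys.argv[1:4]] if len(sys.argv)>3 else None)
E
python3 go.py -70 0 200
```

```text
t 2.1 cradle [119.2 292.1 226.6] downness [ 0.005  0.003 -1.   ] turn deg 1.64 F [0.3 0.4 0.3] g 12.1 q [ 0.22  0.29  1.6   0.    1.25 -1.87]
tool delta [  25.4  197.7 -286.6]
```

Call:
send_rows([
  [[0,0.02,-0.03,1.6,0.012],[0,0.02,-0.03,0,0.012],[0,0.02,-0.03,0,0.012],[0,0.02,-0.03,0,0.012],[0,0.02,-0.03,0,0.012],[0,0.02,-0.03,0,0.012],[0,0.02,-0.03,0,0.012],[0,0.02,-0.03,0,0.012],[0,0.02,-0.03,0,0.012],[0,0,0,0,0.012]],
])

```text
time: 2.93
tool_pos: [429.1, -152.5, 225.7]
tcp_rot: [-1.811, 1.56, 0.219]
contact_force: [0.2, 0.3, 0.3]
grip_width: 11.8
```

```bash
python3 go.py -65 0 98
```

```text
t 2.93 cradle [-69.8  14.3 225.7] downness [ 0.01   0.002 -1.   ] turn deg -1.89 F [0.2 0.3 0.3] g 11.8 q [-0.52  0.21  1.71  0.01  1.21 -2.55]
tool delta [127.8  -3.9 -13.9]
```

Call:
send_rows([
  [[0.02,0,-0.005,-1.9,0.012],[0.02,0,-0.005,0,0.012],[0.02,0,-0.004,0,0.012],[0.02,0,0,0,0.012],[0.02,0,0,0,0.012],[0.018,0,0,0,0.012],[0.01,0,0,0,0.012],[0,0,0,0,0.012]],
])

```text
time: 3.6
tool_pos: [438.8, -168.0, 94.6]
tcp_rot: [-2.062, 1.554, -0.036]
contact_force: [-0.0, -0.9, -0.8]
grip_width: 12.3
```

```bash
python3 go.py -25 0 98
python3 - <<'E'
from plant import optics
from h import *
a=optics.capture("top")["color"][150:320,230:400];b=optics.capture("scene")["color"][190:360,200:400]
cv2.imwrite("pics/p1.png",np.hstack([cv2.resize(a,None,fx=2.2,fy=2.2),cv2.resize(b,None,fx=2.1,fy=2.2)]))
E
```

```text
t 3.6 cradle [-68.4  -3.9  94.6] downness [ 0.017 -0.001 -1.   ] turn deg -2.16 F [-0.  -0.9 -0.8] g 12.3 q [-0.53  0.4   1.86  0.01  0.87 -2.57]
tool delta [ -2.8 -43.3   5.5]
```

View pics/p1.png

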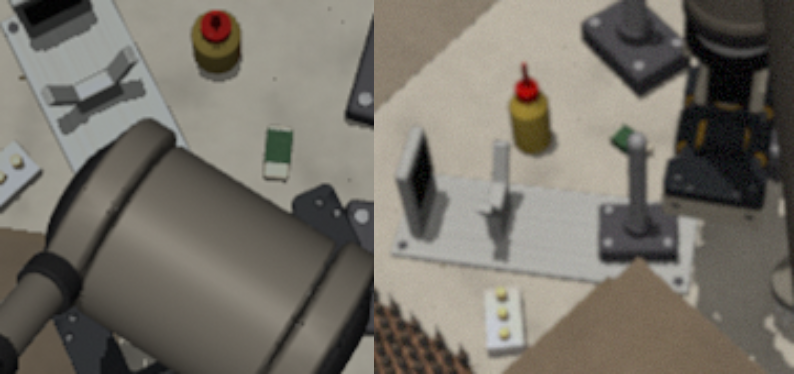

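The gripper is behind the rod (rod at about (637,170) in the right half), clear of everything. I close in slowly.

Call:
send_rows([
  [[0,-0.006,0.002,-2,0.012],[-0.002,-0.008,0.002,0,0.012],[-0.001,-0.008,0.001,0,0.012],[0,-0.008,0,0,0.012],[0,-0.006,0,0,0.012],[0,-0.003,0,0,0.012],[0,0,0,0,0.012]],
])

```text
time: 4.28
tool_pos: [478.9, -143.6, 105.4]
tcp_rot: [-2.281, 1.542, -0.218]
contact_force: [-0.2, 0.6, -1.0]
grip_width: 12.3
```

```bash
python3 go.py -15 0 98
```

```text
t 4.28 cradle [-21.6  -1.3 105.4] downness [ 0.029 -0.006 -1.   ] turn deg 0.02 F [-0.2  0.6 -1. ] g 12.3 q [-0.45  0.42  1.78  0.01  0.91 -2.52]
tool delta [ 7.5 -6.4  1.5]
```

Call:
send_rows([
  [[0.003,-0.004,0.001,0,0.012],[0.002,-0.004,0,0,0.012],[0.001,-0.004,0,0,0.012],[0.001,-0.004,0,0,0.012]],
])

```text
time: 4.62
tool_pos: [492.0, -134.4, 97.9]
tcp_rot: [-2.292, 1.545, -0.229]
contact_force: [-3.2, 0.3, 3.9]
grip_width: 11.7
```

```bash
python3 go.py 0 0 98
```

```text
t 4.62 cradle [-5.8  0.6 97.9] downness [ 0.025 -0.006 -1.   ] turn deg 0.01 F [-3.2  0.3  3.9] g 11.7 q [-0.42  0.45  1.76  0.01  0.91 -2.49]
tool delta [ 0.  -5.8 -0.6]
```

Call:
send_rows([
  [[0,-0.005,0,0,0.012],[0,-0.005,0,0,0.012],[0,-0.005,0,0,0.012],[0,-0.005,0,0,0.012]],
])

```text
time: 4.95
tool_pos: [510.3, -124.1, 98.3]
tcp_rot: [-2.288, 1.548, -0.225]
contact_force: [-3.1, 0.4, 4.2]
grip_width: 12.4
```

```bash
python3 go.py 30 0 98;cat > sn.py <<'E'
import sys
from plant import optics
from h import *
b=optics.capture("scene")["color"][190:340,195:400]
cv2.imwrite(f"pics/{sys.argv[1]}.png",cv2.resize(b,None,fx=3.5,fy=3.5,interpolation=cv2.INTER_CUBIC))
E
python3 sn.py s1
```

```text
t 4.95 cradle [15.3  1.  98.3] downness [ 0.023 -0.005 -1.   ] turn deg -0.04 F [-3.1  0.4  4.2] g 12.4 q [-0.39  0.47  1.72  0.    0.93 -2.45]
tool delta [  0.6 -14.7  -1. ]
```

View pics/s1.png

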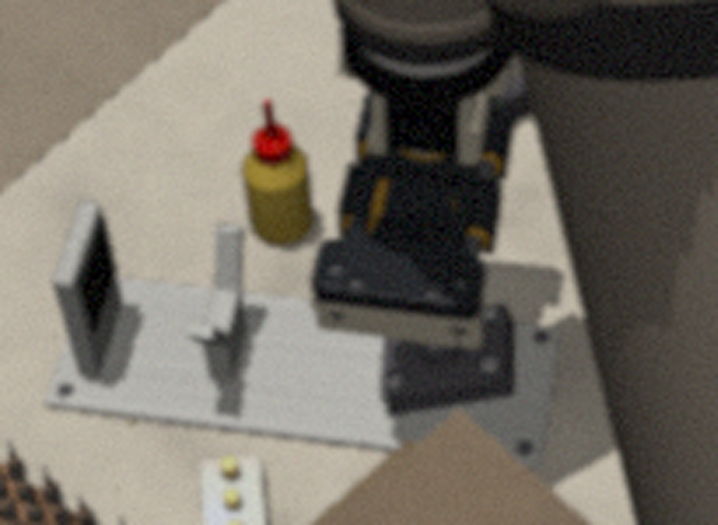

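The post is tipping: the foot's rear edge at about (450,380) has lifted, and the rod is hidden behind the fingers. I keep pushing at the same pace.

Call:
send_rows([
  [[0,-0.005,0,0,0.012],[0,-0.005,0,0,0.012],[0,-0.005,0,0,0.012],[0,-0.005,0,0,0.012],[0,-0.005,0,0,0.012],[0,-0.005,0,0,0.012],[0.001,-0.005,0,0,0.012],[0.001,-0.005,0,0,0.012]],
])

```text
time: 5.67
tool_pos: [550.6, -103.1, 96.2]
tcp_rot: [-2.282, 1.546, -0.219]
contact_force: [-0.3, -1.1, -0.4]
grip_width: 11.6
```

```bash
python3 go.py 109 0 92;python3 sn.py s2
```

```text
t 5.67 cradle [60.8  0.5 96.2] downness [ 0.025 -0.005 -1.   ] turn deg -0.03 F [-0.3 -1.1 -0.4] g 11.6 q [-0.32  0.53  1.62  0.    0.97 -2.39]
tool delta [  5.1 -48.2  -0.4]
```

View pics/s2.png

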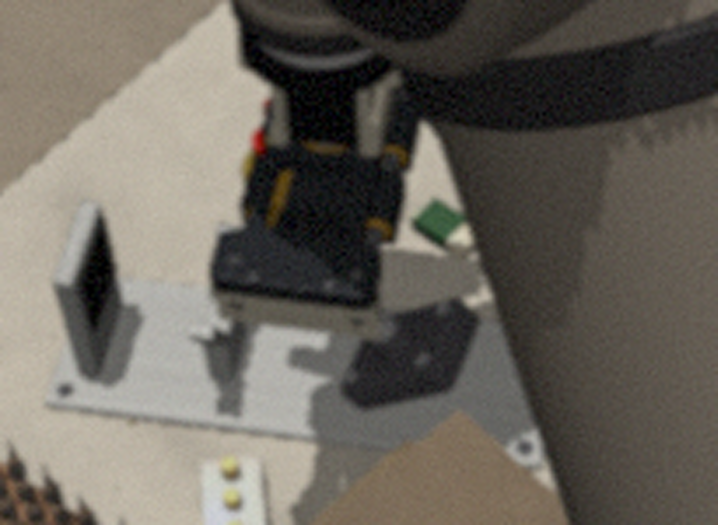

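The foot is tilted roughly 40 degrees (about (410,350)) and the other things are untouched. I continue.

Call:
send_rows([
  [[0.001,-0.005,0,0,0.012],[0.001,-0.005,0,0,0.012],[0,-0.005,0,0,0.012],[0.001,-0.005,0,0,0.012],[0,-0.004,0,0,0.012],[0.001,-0.004,0,0,0.012]],
])

```text
time: 6.22
tool_pos: [579.0, -88.5, 92.2]
tcp_rot: [-2.274, 1.544, -0.212]
contact_force: [-0.4, -0.6, 0.7]
grip_width: 11.9
```

```bash
python3 go.py 109 0 92;python3 sn.py s3
```

```text
t 6.22 cradle [92.6 -0.1 92.2] downness [ 0.026 -0.006 -1.   ] turn deg -0.05 F [-0.4 -0.6  0.7] g 11.9 q [-0.28  0.57  1.55  0.    0.99 -2.35]
tool delta [  0.5 -16.4   0.2]
```

View pics/s3.png

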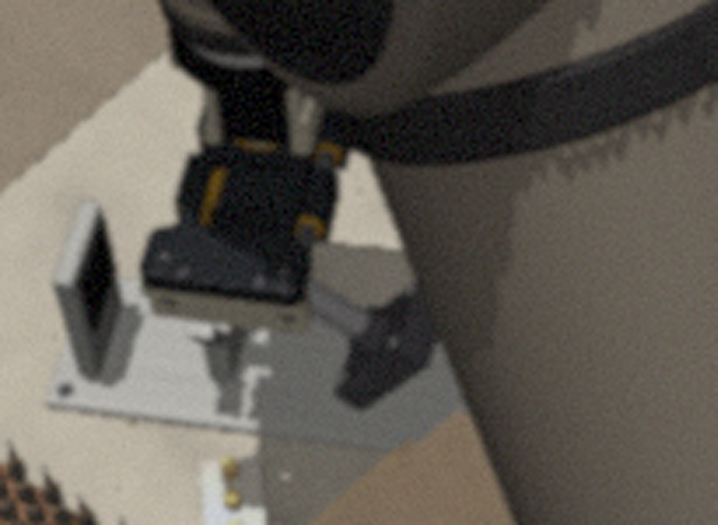

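Tilt is nearly 60 degrees now, with the rod visible at (340,305). I make the last few millimetres slower.

Call:
send_rows([
  [[0,-0.003,0,0,0.012],[0,-0.003,0,0,0.012],[0.001,-0.003,0,0,0.012],[0,-0.003,0,0,0.012],[0,-0.003,0,0,0.012],[0,0,0,0,0.012]],
])

```text
time: 6.77
tool_pos: [594.4, -80.0, 91.2]
tcp_rot: [-2.247, 1.544, -0.184]
contact_force: [-0.3, -0.7, 0.1]
grip_width: 11.9
```

```bash
python3 go.py 112 0 90;python3 sn.py s4
```

```text
t 6.77 cradle [1.102e+02 1.000e-01 9.120e+01] downness [ 0.027 -0.005 -1.   ] turn deg -0.04 F [-0.3 -0.7  0.1] g 11.9 q [-0.26  0.59  1.51  0.    1.01 -2.33]
tool delta [ 1.3 -1.7 -0.1]
```

View pics/s4.png

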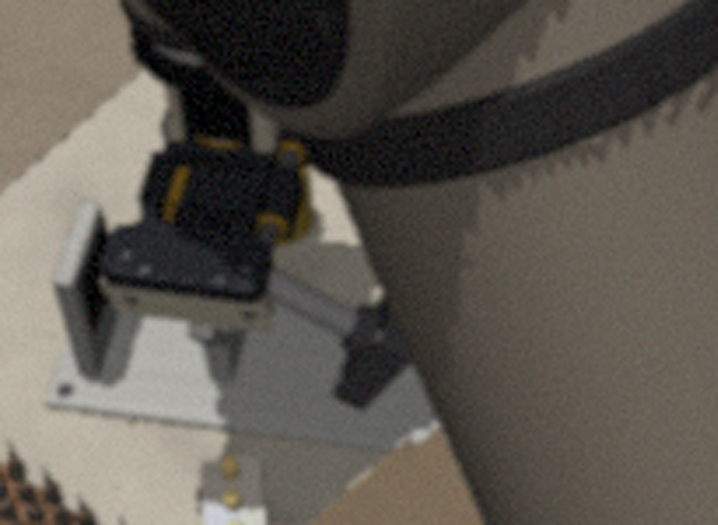

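Call:
send_rows([
  [[0,-0.003,0,0,0.012],[0,-0.003,0,0,0.012],[0,-0.003,0,0,0.012],[0,0,0,0,0.012]],
])

```text
time: 7.15
tool_pos: [602.6, -75.5, 91.5]
tcp_rot: [-2.246, 1.544, -0.183]
contact_force: [-0.9, -0.1, 0.4]
grip_width: 11.9
```

```bash
python3 go.py 112 0 90;python3 sn.py s5
```

```text
t 7.15 cradle [119.6   0.2  91.5] downness [ 0.026 -0.005 -1.   ] turn deg -0.06 F [-0.9 -0.1  0.4] g 11.9 q [-0.25  0.61  1.49  0.    1.02 -2.32]
tool delta [ 1.3  7.7 -0.2]
```

View pics/s5.png

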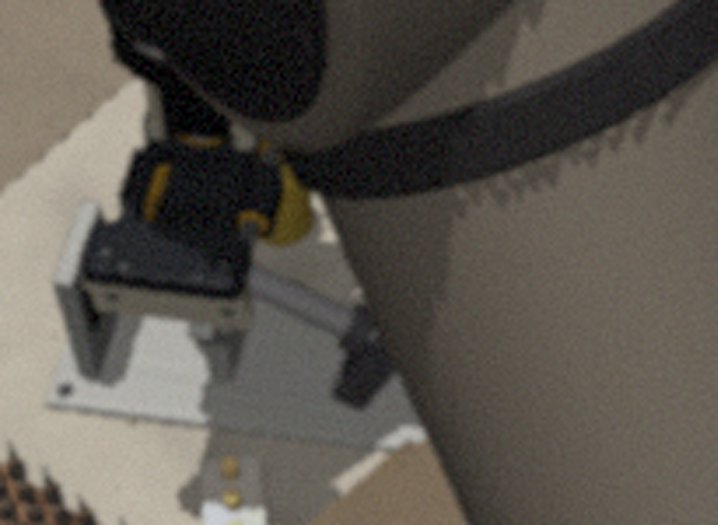

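Run:
```python
from plant import optics
from h import *
from go import O,C
s=optics.capture("scene")
for th in (60,65,70,75,80):
    a=np.radians(th);c,si=np.cos(a),np.sin(a)
    P=[]
    for u in (30,90,140):
        x=35-35*c+u*si; z=6+35*si+u*c
        P.append([*(O+C@[x,0]),z])
    print(th,((px(s,P)-[195,190])*3.5).round(0).tolist())
```

```text
60 [[378.0, 322.0], [277.0, 275.0], [189.0, 236.0]]
65 [[371.0, 322.0], [265.0, 281.0], [175.0, 246.0]]
70 [[364.0, 322.0], [256.0, 287.0], [164.0, 256.0]]
75 [[357.0, 323.0], [247.0, 293.0], [154.0, 268.0]]
80 [[351.0, 325.0], [239.0, 300.0], [147.0, 279.0]]
```

The rod is at about 70 degrees by projection. I push slightly further.

Call:
send_rows([
  [[0,-0.003,0,0,0.012],[0,-0.003,0,0,0.012],[0,-0.003,0,0,0.012],[0,0,0,0,0.012],[0,0,0,0,0.012]],
])

```text
time: 7.67
tool_pos: [610.8, -71.0, 91.6]
tcp_rot: [-2.248, 1.545, -0.186]
contact_force: [0.3, -0.0, 0.0]
grip_width: 11.7
```

```bash
python3 go.py 112 0 90;python3 sn.py s6
```

```text
t 7.67 cradle [129.    0.2  91.6] downness [ 0.026 -0.005 -1.   ] turn deg -0.07 F [ 0.3 -0.   0. ] g 11.7 q [-0.24  0.62  1.46  0.    1.03 -2.3 ]
tool delta [ 1.2 17.  -0.2]
```

View pics/s6.png

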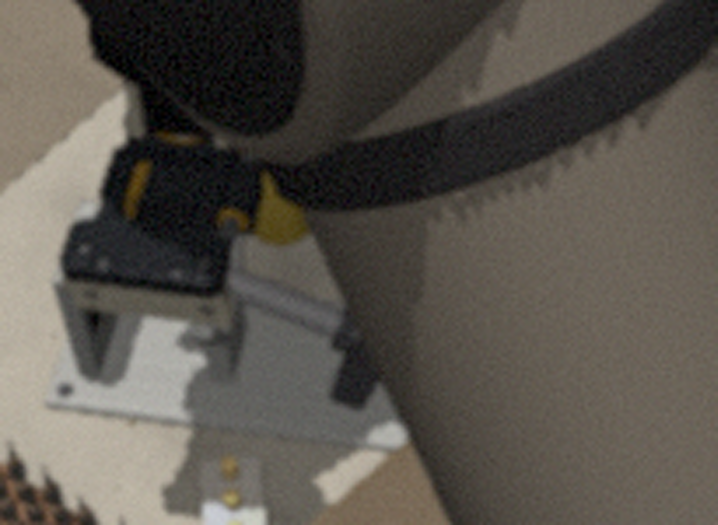

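The rod is lower now (from (345,320) to (235,285)). I raise the fingers clear and look.

Call:
send_rows([
  [[-0.015,0,0,0,0.012],[-0.02,0,0,0,0.012],[-0.02,0,0,0,0.012],[-0.02,0,0,0,0.012],[-0.02,0.02,0,0,0.012],[-0.01,0.03,0,0,0.012],[0,0.03,0,0,0.012],[0,0.03,0,0,0.012],[0,0.03,0,0,0.012],[0,0.03,0,0,0.012]],
])

```text
time: 8.55
tool_pos: [455.8, -151.1, 197.0]
tcp_rot: [-2.277, 1.543, -0.208]
contact_force: [0.9, -0.7, 0.1]
grip_width: 11.7
```

```bash
python3 go.py -90 0 150;python3 sn.py s7
```

```text
t 8.55 cradle [-45.5   3.  197. ] downness [ 0.027 -0.006 -1.   ] turn deg 0.31 F [ 0.9 -0.7  0.1] g 11.7 q [-0.48  0.27  1.71  0.01  1.13 -2.56]
tool delta [46.  45.5 -1.9]
```

View pics/s7.png

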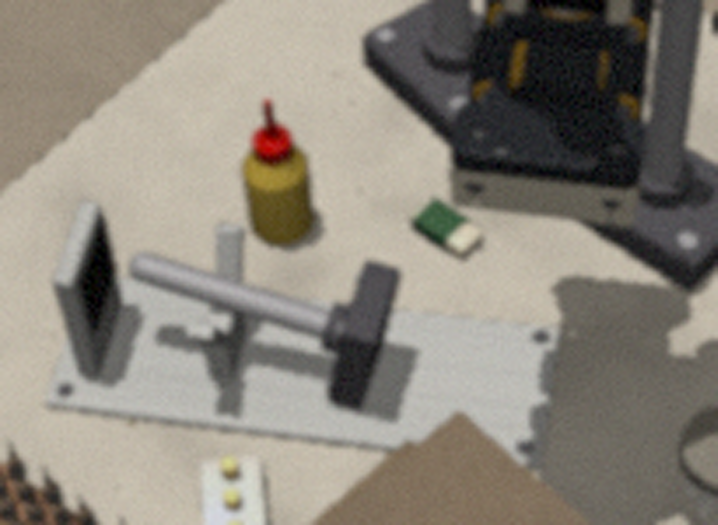

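Call:
send_rows([
  [[0,0.03,0,0,0.012],[0,0.03,0,0,0.005],[0,0,0,0,0],[0,0,0,0,0]],
])

```text
time: 8.93
tool_pos: [394.3, -183.0, 196.3]
tcp_rot: [-2.363, 1.546, -0.299]
contact_force: [1.3, -0.0, 0.8]
grip_width: 0.6
```

```bash
python3 go.py -60 0 60;python3 - <<'E'
from plant import optics
from h import *
a=optics.capture("top")["color"][130:300,220:360];b=optics.capture("scene")["color"][220:330,205:320]
cv2.imwrite("pics/p8.png",cv2.resize(a,None,fx=3.5,fy=3.5,interpolation=cv2.INTER_CUBIC))
cv2.imwrite("pics/p8s.png",cv2.resize(b,None,fx=5,fy=5,interpolation=cv2.INTER_CUBIC))
E
```

```text
t 8.93 cradle [-114.8    4.   196.3] downness [ 0.024 -0.007 -1.   ] turn deg 0.07 F [ 1.3 -0.   0.8] g 0.6 q [-0.62  0.19  1.82  0.01  1.1  -2.69]
tool delta [137.3 -52.4  -1.6]
```

View pics/p8.png

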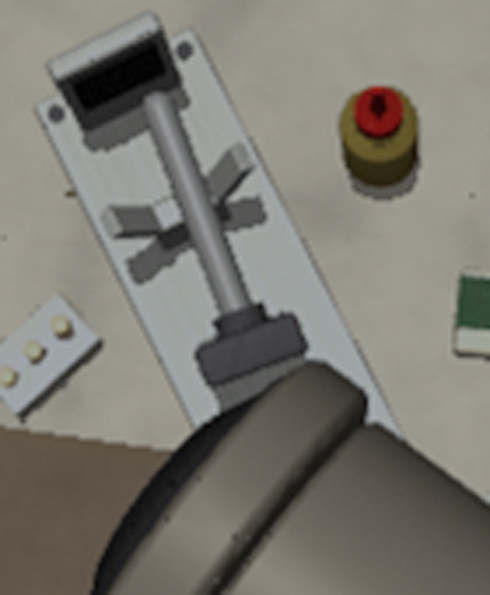

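View pics/p8s.png

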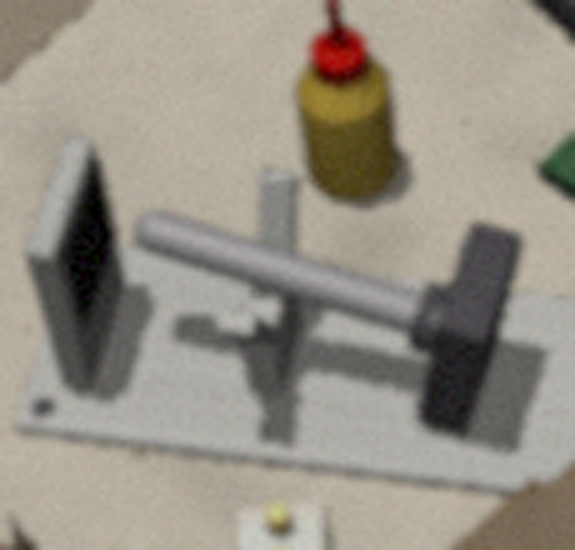

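Run:
```python
from plant import optics
from h import *
from go import O,C
t=optics.capture("top");s=optics.capture("scene")
w=lambda p:np.r_[C.T@(p[:2]-O),p[2]].round(1)
f=lambda a:[220+a[0]/3.5,130+a[1]/3.5]; g=lambda a:[205+a[0]/5,220+a[1]/5]
for n,a,b in [("end",(158,101),(152,232)),("root",(235,305),(410,301))]:
    p,e=tri(t,f(a),s,g(b)); print(n,w(p),e, "top@z",w(onz(t,[f(a)],p[2])[0]))
for z in (75,):
    print("foot upper corners",[w(onz(t,[f(a)],z)[0]) for a in [(197,355),(213,384),(306,340),(301,318)]])
print("notch px",[( (px(t,[[*(O+C@[125,0]),47]])[0]-[220,130])*3.5).round(0), "stop", ((px(t,[[*(O+C@[188,0]),66],[*(O+C@[188,0]),94]])-[220,130])*3.5).round(0)])
```

```text
end [172.7 -11.5  59. ] 1.638899676146671 top@z [171.8 -11.5  59. ]
root [71.5 -0.4 49.6] 4.602940054533065 top@z [69.1 -0.4 49.6]
foot upper corners [array([51. , 25.5, 75. ]), array([35.7, 24.9, 75. ]), array([ 34.5, -21.7,  75. ]), array([ 44.6, -24.2,  75. ])]
notch px [array([183., 204.]), 'stop', array([[119.,  78.],
       [110.,  59.]])]
```

The post lies with its rod in the notch. But its end is at y ≈ -11.5 mm (limit 12), the foot is at y ≈ 0, and the yaw is about -0.11 rad. Before sliding it, I will nudge the rod's end sideways to the middle line, with a shut fingertip between the rest and the stop.

Call:
send_rows([
  [[0,-0.03,-0.006,0,0],[0,-0.03,-0.006,0,0],[0,-0.03,-0.006,0,0],[0,-0.03,-0.006,0,0],[0,-0.03,-0.006,0,0],[0,-0.03,-0.006,0,0],[0,-0.03,-0.006,0,0],[0,-0.02,-0.006,0,0],[0.01,-0.01,0,0,0],[0,0,0,0,0]],
])

```text
time: 9.97
tool_pos: [646.7, -95.7, 186.3]
tcp_rot: [-2.297, 1.547, -0.219]
contact_force: [-0.9, 0.9, 0.1]
grip_width: 0.3
```

```bash
python3 go.py 153 -52 140
```

```text
t 9.97 cradle [148.9 -38.5 186.3] downness [ 0.023 -0.005 -1.   ] turn deg 0.88 F [-0.9  0.9  0.1] g 0.3 q [-0.26  0.6   1.22  0.    1.3  -2.34]
tool delta [ 46.5  -3.  -12.9]
```

Call:
send_rows([
  [[0.01,-0.002,-0.008,0.9,0],[0.015,0,-0.006,0,0],[0.015,0,0,0,0],[0.006,0,0,0,0],[0,0,0,0,0]],
])

```text
time: 10.38
tool_pos: [657.3, -103.6, 138.1]
tcp_rot: [-2.287, 1.549, -0.218]
contact_force: [-0.2, 0.2, 1.2]
grip_width: 0.6
```

```bash
python3 go.py 153 -52 60
```

```text
t 10.38 cradle [154.5 -50.5 138.1] downness [ 0.021 -0.005 -1.   ] turn deg 0.34 F [-0.2  0.2  1.2] g 0.6 q [-0.27  0.66  1.24  0.    1.22 -2.34]
tool delta [78.   2.8 -0.4]
```

Call:
send_rows([
  [[0.01,0.003,0,0,0],[0.015,0,0,0,0],[0.015,0,0,0,0],[0.015,0,0,0,0],[0.012,0,0,0,0],[0.006,0,0,0,0],[0,0,0,0,0]],
])

```text
time: 10.97
tool_pos: [656.4, -105.8, 65.9]
tcp_rot: [-2.316, 1.542, -0.245]
contact_force: [-0.3, 0.7, -0.6]
grip_width: 0.4
```

```bash
python3 go.py 153 -40 59; python3 sn.py s9
```

```text
t 10.97 cradle [152.6 -52.   65.9] downness [ 0.028 -0.007 -1.   ] turn deg 0.4 F [-0.3  0.7 -0.6] g 0.4 q [-0.28  0.73  1.33  0.    1.06 -2.35]
tool delta [ 6.7 -0.3 12.1]
```

View pics/s9.png

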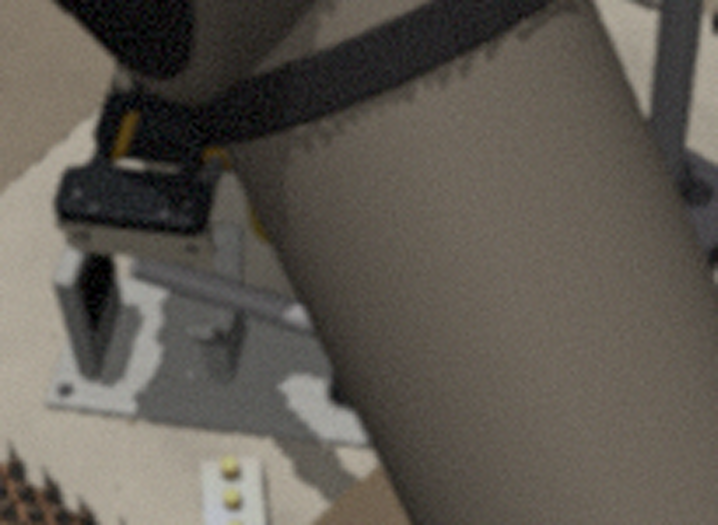

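The fingertips are behind the rod's far side, between the rest and the stop. I lower a bit and push slowly toward +y.

Call:
send_rows([
  [[0.004,0,0.002,0,0],[0.003,0,0.003,0,0],[0,0,0.003,0,0],[0,0,0.003,0,0],[0,0,0.003,0,0],[0,0,0,0,0]],
])

```text
time: 11.52
tool_pos: [651.2, -92.7, 62.7]
tcp_rot: [-2.317, 1.535, -0.246]
contact_force: [-0.1, -0.2, -1.0]
grip_width: -0.2
```

```bash
python3 go.py 153 -27 59; python3 sn.py s10
```

```text
t 11.52 cradle [154.2 -38.   62.7] downness [ 0.034 -0.009 -0.999] turn deg 0.4 F [-0.1 -0.2 -1. ] g -0.2 q [-0.26  0.72  1.36  0.    1.03 -2.33]
tool delta [ 3.4  1.2 11.1]
```

View pics/s10.png

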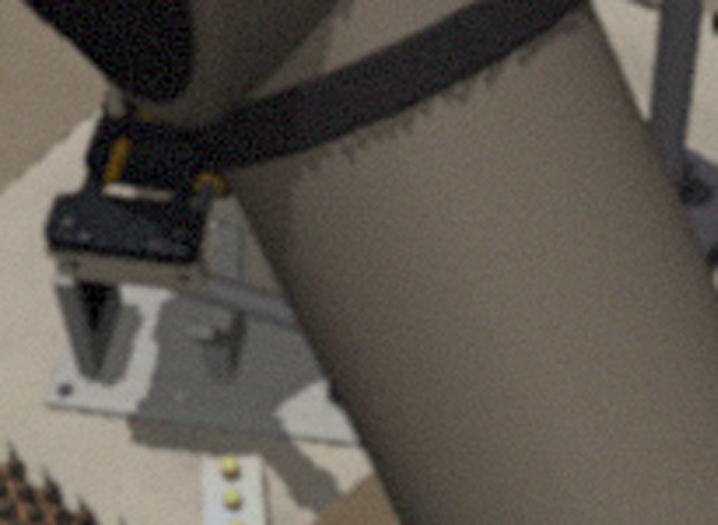

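Call:
send_rows([
  [[0.003,0,0.002,0,0],[0.002,0,0.002,0,0],[0,0,0.003,0,0],[0,0,0.002,0,0],[0,0,0,0,0]],
])

```text
time: 11.98
tool_pos: [647.1, -84.5, 57.3]
tcp_rot: [-2.323, 1.534, -0.253]
contact_force: [0.8, -0.4, 0.4]
grip_width: 0.5
```

```bash
python3 go.py 153 -27 59
```

```text
t 11.98 cradle [154.5 -28.8  57.3] downness [ 0.035 -0.009 -0.999] turn deg 0.4 F [ 0.8 -0.4  0.4] g 0.5 q [-0.25  0.71  1.38 -0.    1.01 -2.32]
tool delta [-1.8  1.5  1.7]
```

Call:
send_rows([
  [[0,0,0.003,0,0],[0,0,0,0,0],[0,0,-0.01,0,0],[0,0,-0.015,0,0],[-0.02,0,0,0,0],[-0.03,0,0,0,0],[-0.03,0,0,0,0],[-0.03,0,0,0,0],[-0.02,0.01,0,0,0],[0,0.03,0,0,0]],
])

```text
time: 12.82
tool_pos: [621.6, -125.5, 189.8]
tcp_rot: [-2.328, 1.536, -0.255]
contact_force: [-0.7, -1.4, 0.3]
grip_width: 0.6
```

Call:
send_rows([
  [[0,0.03,0,0,0],[0,0.03,0,0,0],[0,0.03,0.005,0,0],[0,0.03,0.01,0,0],[0,0.03,0.01,0,0],[0,0.03,0.01,0,0],[0,0.03,0,0,0],[0,0.01,0,0,0],[0,0,0,0,0]],
])

```text
time: 13.57
tool_pos: [402.9, -211.1, 187.1]
tcp_rot: [-2.433, 1.526, -0.364]
contact_force: [0.4, 0.0, 0.6]
grip_width: 0.5
```

```bash
python3 go.py -30 0 60;cat > look.py <<'E'
import sys
from plant import optics
from h import *
a=optics.capture("top")["color"][130:300,220:360];b=optics.capture("scene")["color"][220:340,205:320]
A=cv2.resize(a,None,fx=3.5,fy=3.5,interpolation=cv2.INTER_CUBIC)
cv2.imwrite(f"pics/{sys.argv[1]}.png",A)
cv2.imwrite(f"pics/{sys.argv[1]}s.png",cv2.resize(b,None,fx=5,fy=5,interpolation=cv2.INTER_CUBIC))
E
python3 look.py p11
```

```text
t 13.57 cradle [-120.5  -24.9  187.1] downness [ 0.042 -0.016 -0.999] turn deg 0.33 F [0.4 0.  0.6] g 0.5 q [-0.66  0.23  1.8   0.01  1.07 -2.74]
tool delta [128.8 -86.9  28.7]
```

View pics/p11.png

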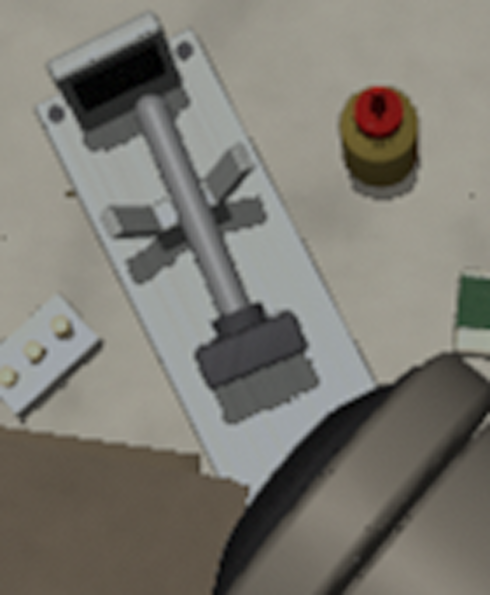

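View pics/p11s.png

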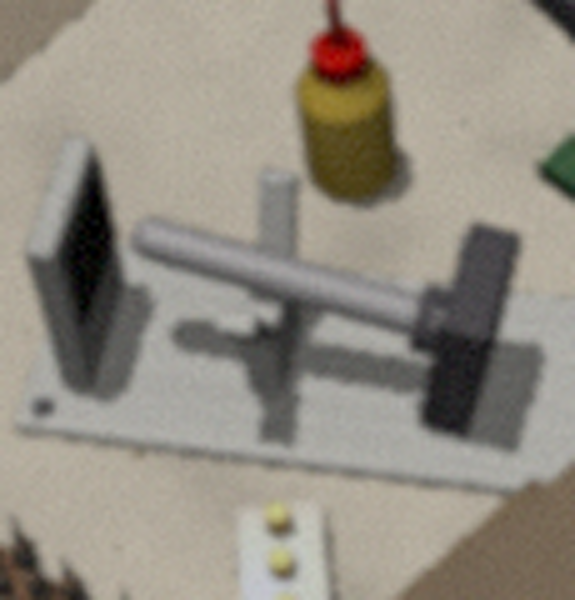

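The end moved about 3 mm toward the middle, to y ≈ -8, so the fingers are thinner than I assumed. For the slide I use the two fingertips, 20 mm apart and shoulder-on across the foot's upper edge, which should also square the post up.

Call:
send_rows([
  [[0,-0.02,0.008,0,0.02],[0.01,-0.02,0.008,0,0.02],[0.02,-0.02,0.008,0,0.02],[0.02,-0.01,0.004,0,0.02],[0.02,0,0,0,0.02],[0.02,0,0,0,0.02],[0.015,0,0,0,0.02],[0.01,0,0,0,0.02],[0,0,0,0,0.02]],
])

```text
time: 14.42
tool_pos: [477.4, -148.7, 69.5]
tcp_rot: [-2.41, 1.511, -0.331]
contact_force: [-0.3, 0.6, -0.0]
grip_width: 20.4
```

```bash
python3 go.py 15 0 60
```

```text
t 14.42 cradle [-25.3  -5.1  69.5] downness [ 0.056 -0.019 -0.998] turn deg 0.85 F [-0.3  0.6 -0. ] g 20.4 q [-0.46  0.46  1.85  0.01  0.78 -2.55]
tool delta [ 10.9 -40.    4.9]
```

Call:
send_rows([
  [[0.004,-0.006,0.002,0.8,0.02],[0.004,-0.008,0.002,0,0.02],[0.002,-0.008,0.001,0,0.02],[0.001,-0.006,0,0,0.02],[0,-0.004,0,0,0.02],[0,0,0,0,0.02]],
])

```text
time: 14.92
tool_pos: [511.4, -125.8, 59.9]
tcp_rot: [-2.386, 1.508, -0.317]
contact_force: [0.4, -1.7, -0.6]
grip_width: 20.0
```

```bash
python3 go.py 25 0 60; python3 look.py p12
```

```text
t 14.92 cradle [15.5 -1.1 59.9] downness [ 0.06  -0.02  -0.998] turn deg 0.31 F [ 0.4 -1.7 -0.6] g 20.0 q [-0.39  0.51  1.78  0.01  0.78 -2.46]
tool delta [ 0.2 -9.6  1. ]
```

View pics/p12s.png

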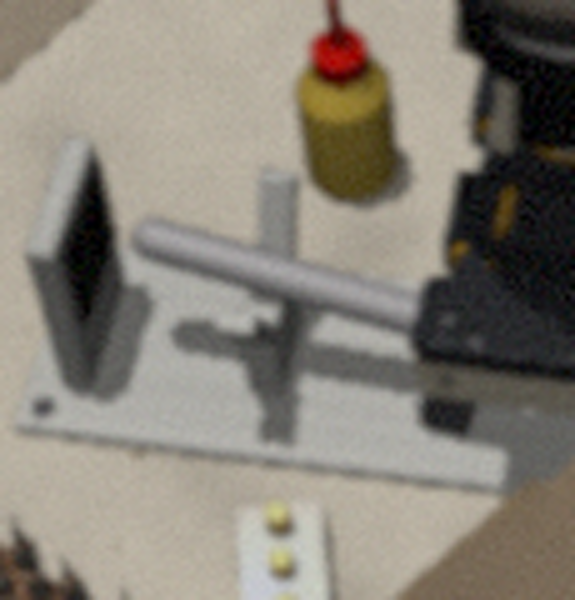

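The fingers are just behind the foot; the rod end is still at (138,232). I push on.

Call:
send_rows([
  [[0,-0.003,0,0.3,0.02],[0,-0.003,0,0,0.02],[0,-0.003,0,0,0.02],[0,-0.003,0,0,0.02]],
])

```text
time: 15.35
tool_pos: [520.5, -121.1, 60.9]
tcp_rot: [-2.394, 1.51, -0.333]
contact_force: [-2.1, -1.8, -0.4]
grip_width: 20.4
```

```bash
python3 go.py 35 0 60; python3 look.py p13
```

```text
t 15.35 cradle [25.7 -1.2 60.9] downness [ 0.058 -0.02  -0.998] turn deg -0.14 F [-2.1 -1.8 -0.4] g 20.4 q [-0.37  0.52  1.76  0.    0.8  -2.44]
tool delta [ 1.2 -9.3  1.2]
```

View pics/p13s.png

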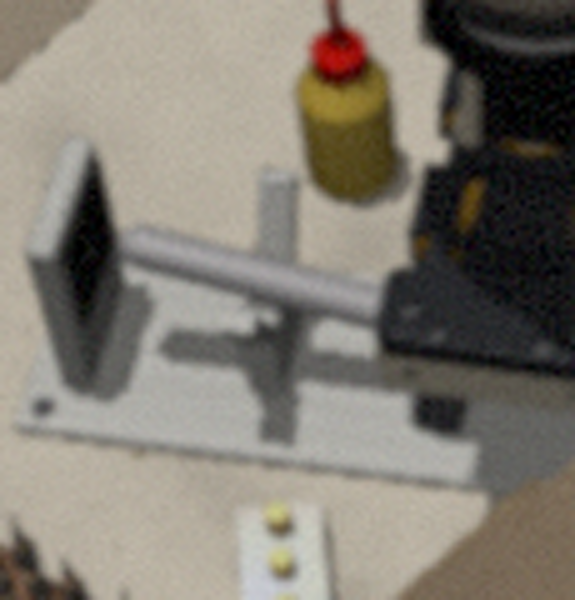

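The rod is sliding: its end is now at (122,240), nearer the stop. I continue in 2 mm rows and watch the force.

Call:
send_rows([
  [[0,-0.002,0,0,0.02],[0,-0.002,0,0,0.02],[0,-0.002,0,0,0.02]],
])

```text
time: 15.7
tool_pos: [525.5, -118.4, 60.9]
tcp_rot: [-2.403, 1.511, -0.342]
contact_force: [-2.3, -1.8, 0.2]
grip_width: 20.1
```

```bash
python3 go.py 35 0 60; python3 look.py p14
```

```text
t 15.7 cradle [31.4 -1.2 60.9] downness [ 0.057 -0.02  -0.998] turn deg -0.13 F [-2.3 -1.8  0.2] g 20.1 q [-0.36  0.53  1.75  0.    0.81 -2.43]
tool delta [ 1.  -3.6  1.2]
```

View pics/p14s.png

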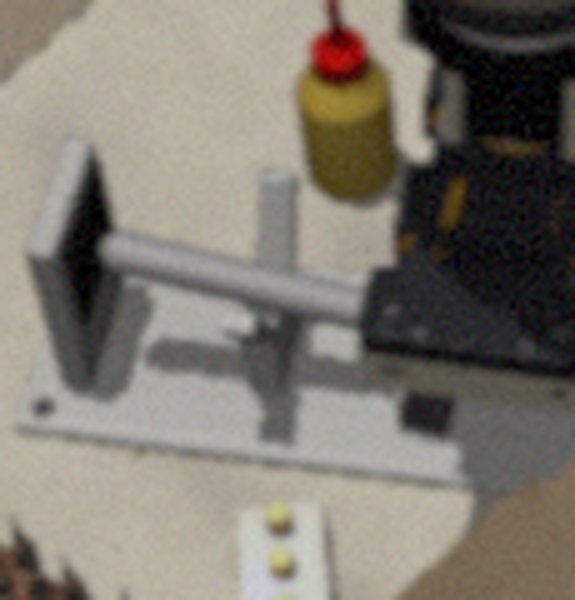

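Call:
send_rows([
  [[0,-0.002,0,0,0.02],[0,-0.002,0,0,0.02]],
])

```text
time: 15.97
tool_pos: [528.8, -116.2, 60.8]
tcp_rot: [-2.402, 1.512, -0.34]
contact_force: [-2.4, -2.4, 0.0]
grip_width: 20.1
```

```bash
python3 go.py 35 0 60; python3 look.py p15
```

```text
t 15.97 cradle [35.3 -0.8 60.8] downness [ 0.056 -0.02  -0.998] turn deg -0.12 F [-2.4 -2.4  0. ] g 20.1 q [-0.36  0.53  1.74  0.    0.81 -2.42]
tool delta [0.8 0.4 0.8]
```

View pics/p15s.png

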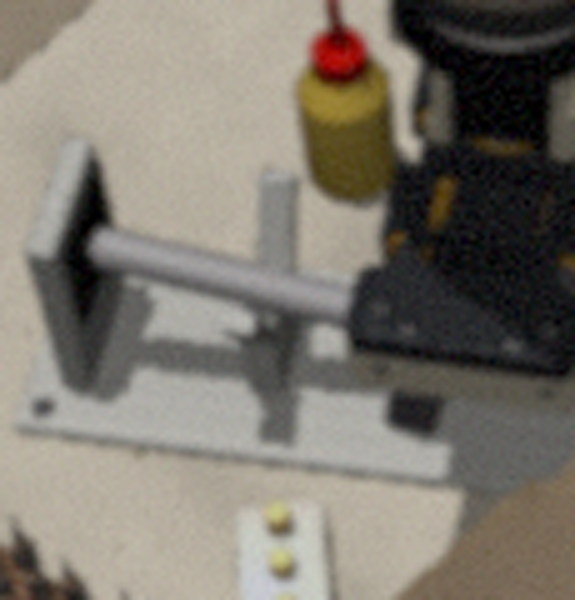

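Call:
send_rows([
  [[0,-0.002,0,0,0.02]],
])

```text
time: 16.15
tool_pos: [529.5, -115.4, 60.6]
tcp_rot: [-2.422, 1.514, -0.359]
contact_force: [-12.8, -9.4, 5.8]
grip_width: 20.0
```

Call:
send_rows([
  [[0,-0.002,0,0,0.02]],
])

```text
time: 16.23
tool_pos: [529.4, -115.3, 60.6]
tcp_rot: [-2.474, 1.518, -0.41]
contact_force: [-12.5, -9.3, 6.2]
grip_width: 20.1
```

```bash
python3 go.py 35 0 60; python3 look.py p16
```

```text
t 16.23 cradle [36.3 -0.3 60.6] downness [ 0.049 -0.021 -0.999] turn deg -0.0 F [-12.5  -9.3   6.2] g 20.1 q [-0.35  0.54  1.73 -0.    0.82 -2.42]
tool delta [0.6 1.3 0.4]
```

View pics/p16s.png

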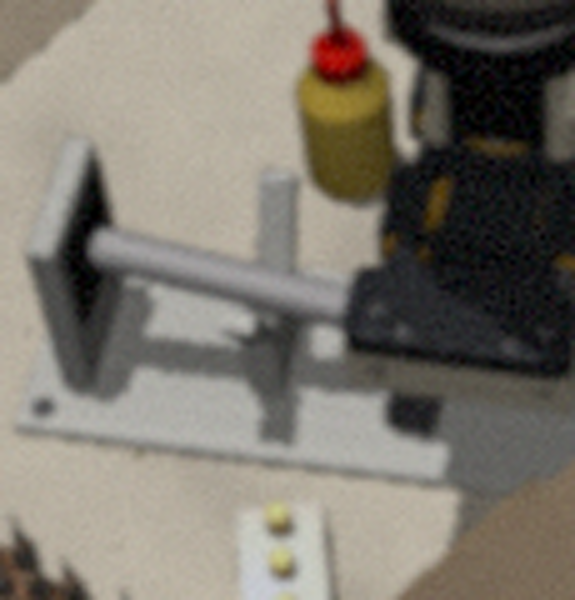

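View pics/p16.png

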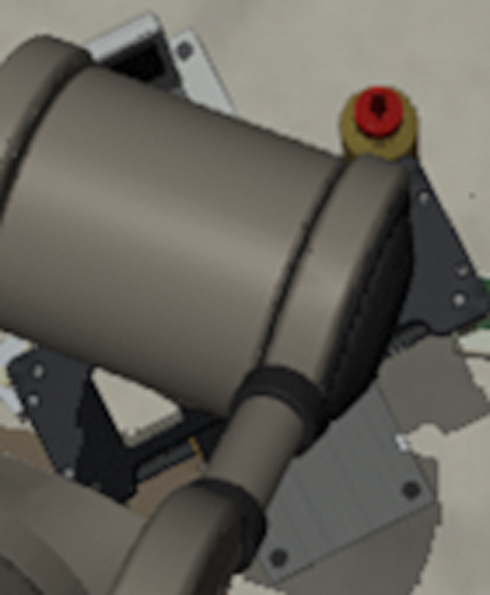

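The force jumped from 3 to 16 N and the motion stopped, so the rod is against the stop. I back off and look.

Call:
send_rows([
  [[0,0.005,0,0,0.02],[0,0.01,0,0,0.02],[0,0.02,0,0,0.02],[-0.02,0.02,0,0,0.02],[-0.03,0.02,0,0,0.02],[-0.03,0.03,0,0,0.02],[-0.03,0.03,-0.01,0,0.02],[0,0.03,-0.01,0,0.02],[0,0.02,-0.01,0,0.02],[0,0,0,0,0.02]],
])

```text
time: 17.17
tool_pos: [372.1, -229.7, 168.5]
tcp_rot: [-2.474, 1.505, -0.407]
contact_force: [0.3, -0.1, 0.3]
grip_width: 20.0
```

```bash
python3 go.py 35 0 60; python3 look.py p17
```

```text
t 17.17 cradle [-156.4  -26.8  168.5] downness [ 0.061 -0.026 -0.998] turn deg 0.21 F [ 0.3 -0.1  0.3] g 20.0 q [-0.74  0.21  1.89  0.03  0.98 -2.83]
tool delta [ 114.8 -186.9   31.7]
```

View pics/p17s.png

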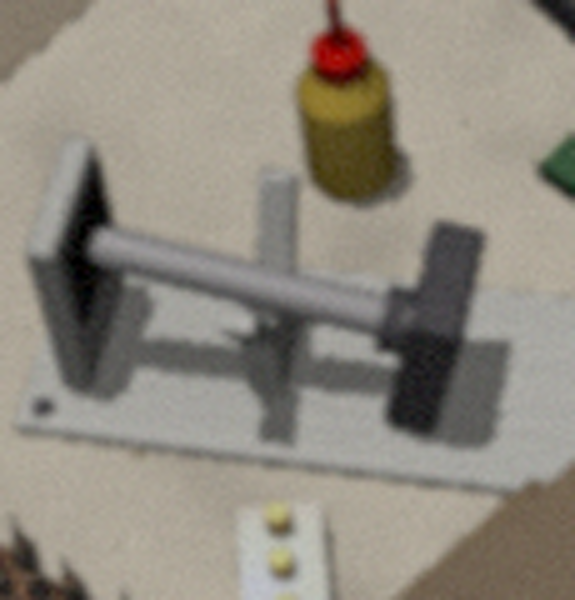

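View pics/p17.png

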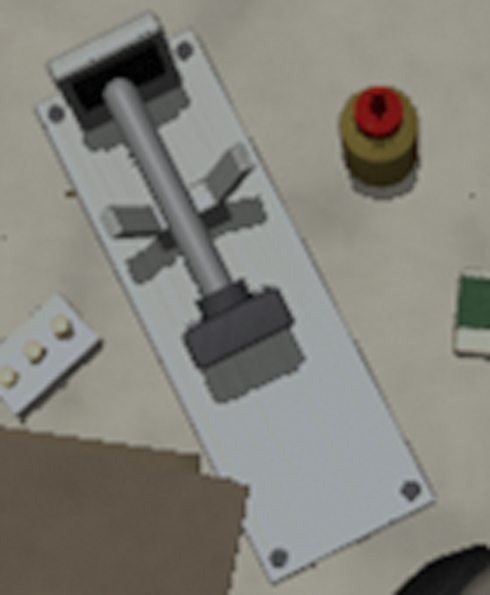

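Run:
```python
from plant import optics
from h import *
from go import O,C
t=optics.capture("top");s=optics.capture("scene")
w=lambda p:np.r_[C.T@(p[:2]-O),p[2]].round(1)
f=lambda a:[220+a[0]/3.5,130+a[1]/3.5]; g=lambda a:[205+a[0]/5,220+a[1]/5]
p,e=tri(t,f((118,86)),s,g((98,244)));print("end(dome centre)",w(p),e,"apex edge top z66",w(onz(t,[f((115,79))],68)[0]))
p,e=tri(t,f((212,278)),s,g((380,306)));print("root",w(p),e)
print("foot edges",[w(onz(t,[f(a)],75)[0]) for a in [(183,333),(197,370),(293,318),(278,288)]])
print("stop face top corners",[w(onz(t,[f(a)],94)[0]) for a in [(55,83),(160,30)]], "notch floor corners",)
```

```text
end(dome centre) [187.3   2.2  65.9] 4.6338897703011215 apex edge top z66 [187.8   2.   68. ]
root [84.8  3.5 50.5] 1.2855816091658212
foot edges [array([63. , 26.7, 75. ]), array([44.8, 28.5, 75. ]), array([ 46.2, -21. ,  75. ]), array([ 61.8, -21.1,  75. ])]
stop face top corners [array([189.6,  27.3,  94. ]), array([190. , -26.3,  94. ])] notch floor corners
```

Run:
```python
from plant import close_job
print(close_job())
```

```text
the job is handed in; nothing more can be done
None
```

The sensor post is lying on its side with its rod in the notch and its domed end against the stop. I handed the job in at about 17 s; no verdict was reported.

**What I did:** I tipped the post slowly, with two fingertips held 12 mm apart straddling the back of the rod. I then nudged the rod end sideways and pushed the foot along to the stop. The post was only ever pushed.

**Last checks:**
- **Against the stop:** when the rod reached the stop, the push force jumped from about 3 to 16 N and motion stopped. In the pictures the rod end measures x ≈ 188 mm, the stop's position.
- **On the middle line:** the rod end is at y ≈ +2 mm and the foot centre at about +3 to +4 mm.
- **Surroundings:** the robot stood well clear, and in the pictures the bottle and block look unmoved. The eraser and jar are cut off or out of view there, and I did not measure any of the four afterwards.

**What disagreed or went off plan:**
- **Foot yaw:** before tipping, the foot was turned about 0.15 rad in both views, against the stated 0.06.
- **First landing:** the rod end came down at y ≈ -11.5 mm, just inside the 12 mm limit, which is why I nudged it. The nudge gave only about 3 mm; pushing squarely on the foot did the rest.
- **Measurement error:** the two camera rays for the rod end miss each other by about 4.6 mm, so the stop contact rests mainly on the force jump.
- **Tool lean:** the tool drifted to lean about 3 degrees, with no visible effect.

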